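# Swap the strap template and show its label

### The job

The amber strap template on the white punching board has been replaced by the clear one in the beech stand: first drop the amber one into the red reject crate and let go of it. Then find the frosted, labelled end of the clear template by its small corner notch, take the template by its clear end, fingers never touching the frosted end, and hold it over the middle of the white board, some 15 cm or more above it, with the label face turned up to be read from above (tipped half-way to flat, 45 degrees, or flatter). Finish while holding it there, still and in the fingers alone; leave the green template in its slot and do not disturb the jar, the hammer or the buckle.

Things in the scene. Friction and masses are not known exactly. Their poses are not given: they have to be found in the camera images.
- template: Clear, pale blue acrylic template, 130 (x) x 8 (y) x 55 (z) mm, about 68 g, standing on a long edge in a slot of the stand; five small dark holes. Origin: middle of the lower long edge as it stands. x points along it to the frosted end, z up, y out of the label face. Clear from x = -65 to +20 mm, frosted white from +20 to +65 mm. Upper edge 63 mm above the stand's underside.
- frosted_end: Frosted white end of the clear template (part of it), 45 x 8 x 55 mm. Origin: its centre; axes as template. An 11 x 11 mm notch is cut from its upper outer corner (+x, +z) and from no other. A 30 mm paper label with orange and blue patches is on its +y face only: facing the label, notch at the top, the frosted end is on your left. Fingers must not touch it.
- template_center (a point): Centre of the clear template's plate (27.5 mm above the middle of its lower edge), axes as for template.
- old_template: The amber acrylic template that is out of use: flat plate 130 (x) x 55 (y) x 8 mm, about 68 g, lying loose on the white board. Origin: centre of its underside, z up.
- crate: Red plastic open reject crate, fixed: 200 (x) x 170 (y) x 70 mm high outside (a 6 mm lip stands out round its rim), walls and floor 5 mm. Origin: centre of its underside, which is on the mat.
- board: White punching board, fixed: 140 (x) x 220 (y) x 20 mm thick. Origin: centre of its underside, which is on the mat.
- rack: Beech stand, fixed block 100 (x) x 120 (y) x 26 mm high on the mat, at any angle. Two slots along x at y = +35 and -35 mm, 10 mm wide, 18 mm deep (floor 8 mm above the underside): one holds the clear template, the other the green one; which is which varies. Plates overhang about 15 mm at both ends. Origin: centre of the underside.
- green_template: Bystander: green acrylic template 130 (x) x 8 (y) x 55 (z) mm with two large dark holes, no frosted end and no notch, standing in the other slot of the stand, 70 mm from the clear one. Origin: middle of its lower edge.
- jar: Bystander: glass jar with red lid, 66 mm across, 85 mm high, at the far side of the mat. Origin: centre of its underside.
- hammer: Bystander: hammer 280 mm long lying on the mat at its far side. Origin: middle of its length, underside; x along the handle towards the head.
- buckle: Bystander: steel belt buckle 49 x 41 x 5 mm lying on the mat on the robot's side of the white board. Origin: its centre, underside.
- mat: Green cutting mat with a pale 50 mm grid, fixed, 594 (x) x 900 (y) x 3 mm: its top, on which everything stands, is 3 mm above the work surface. Origin: centre of its underside.
Mind the look-alikes: they are no part of the job. Of the things that look like the old_template, the smallest one is meant. What is shaped like the template but pink is not meant.

How it is judged:
By the outcome, as a careful person would: the job done as asked, in the order asked, and still so for the second after the job is handed in, while the arm keeps its last pose, push and grip.
It also fails if it takes over 54 s, if anything falls off the work surface, if the arm or the gripper's body presses on something with over 40 N, if the wrist force passes 120 N, or if a joint passes its speed limit or range.

### The arm

A 6-joint arm with a two-finger parallel gripper is mounted at the origin on the work surface. World frame = base frame: x ahead of the robot, y to its left, z up, the work surface at z = 0. Lengths are in m, angles in rad, forces in N, time in s.
With the tool pointing down it reaches from about 0.425 to 0.95 m from the base axis. Payload 3.5 kg.
Tool frame: the origin (TCP) lies between the finger pads; the fingertips stand 22 mm ahead of it and the grasp point (between the pads) lies 3 mm ahead of it (ctrl.nose_length is the z of the fingertips in the tool frame, in m); z points along the fingers, y is the line along which they close (so a half turn about z gives the same grasp; the last joint's range is limited). The gripper opens to 85 mm and grips with 20 to 120 N. Pads are 22 mm wide; open, the fingers measure 114 mm over their backs; the gripper's body (76 mm by 85 mm) begins 54 mm behind the grasp point. The pads swing forward as they close: fully open they stand 13 mm farther back than shut.
Start: joints at [-1.341, 0.286, 1.577, -0, 1.279, -0.15], TCP at [0.25, -0.627, 0.253] pointing down, gripper open.
Joint ranges: [-2.77, 2.77], [-0.9, 2.22], [0.21, 2.48], [-1.53, 4.67], [0.24, 2.81], [-2.84, 2.84]. Speed limits (rad/s): [2.79, 2.79, 3.14, 3.14, 3.14, 3.14].

### API

Orientations are given as a unit quaternion [x, y, z, w].
In Python, from plant import ctrl gives the robot as it stands. The module is installed in compiled form; this text tells all that it offers.
- The arm moves only by the tool send_rows, never from a script. Its argument "rows" is text: rows parted by semicolons, each of 7 numbers parted by spaces: the turn, a rotation vector about the tool's x, y, z in degrees, then the shift along the tool's x, y, z in mm, then the opening, from -1 (shut) to 1 (fully open). A call has 1 to 8 rows; each row is the pose to reach, as a shift and turn from the pose commanded when the call began, along the tool's axes at that moment; what a row does not reach only later rows make up. A row lasts 1/8 s, in which the tool goes at most 62.5 mm and 10.7 degrees, less where a joint would pass 70% of its speed; a pose out of reach is approached as far as the arm can. A call with a gripper value outside its range is refused whole. The fingers move at their own pace and stop on an object; "grip_force" is the grip in N (left out, the last holds). Time passes only in rows, so rows that repeat a pose let the fingers close. It gives the time, the measured TCP pose, the force, the opening and the grip force at its end, in the units of the state.
- ctrl.get_state(): the state, without advancing time (a new reading comes with each control period).
- ctrl.read_camera(name): name is "scene" or "top"; returns a dict with "color" (420x560x3 uint8, red, green, blue), "fx", "fy", "cx", "cy" (pixels), "extrinsics" (4x4, takes a point from world to camera coordinates). Camera axes: x right, y down, z forward; pixel columns grow to the right and rows downward; lengths in m; the calibration is good to about 2 mm. A picture is of the moment at which its call begins. There is no depth.
- ctrl.sign_off(): hands the job in; it is judged then, once.
Trained networks look in a picture, given as the dict that the camera call returned (one of the last four; its "shot" number tells which), for a name from the list of things; names that differ only in an ending like _2 or _b are one class to them, and where a whole thing is asked for, a point or a joint stands for the part that bears it (a point fixed in the world has none). Each returns a list of dicts, best first, with "p" (0 to 1); they miss things now and then, are a little off and sometimes report something else, mostly with a low value. They report only what shows in the picture. A call takes as long as a camera call. They do not tell look-alikes from the thing itself.
- ctrl.look_for(picture, target): "position" ([x, y, z] in m, in the coordinates of the camera as it stood for that picture, good to about 4 mm: the middle of the surface that is visible of it).
The state is a dict: "time": time; "qpos": joint angles; "dq": joint speeds; "joint_efforts": joint torques, N m; "eef_pos": TCP position; "tcp_rot": TCP orientation; "contact_force": force on the tool from outside, world axes, zero at the start; "wrist_torque": the same for the moment, N m; "opening": opening from 0.0 (shut) to 1.0 (fully open); "finger_force": force on a finger pad.
Only numpy, scipy, OpenCV 4.12 (cv2) and the standard library are available. Lean on these libraries where they do the work, as an engineer would, in place of code of your own. Each camera call takes 0.05 s, during which the arm holds its last target. There are 200 camera calls.

## Working session

There is one attempt and no reset: what is moved stays moved. The work goes in short steps, Python scripts to look and compute and a tool call to move; the robot and the scene stay as the last step left them, time stands still between calls to the robot, and variables do not carry over. Pictures are saved under pics/ and viewed, at most 10 in all, crops included, and the job is handed in when it is done.

Besides the shell and the picture viewer there is one more tool, called after "Request:" as name(argument=value, ...) on one line, values as JSON. send_rows: Moves the arm, as the interface text tells. Its arguments: {"type":"object","properties":{"rows":{"type":"string"},"grip_force":{"type":"number"}},"required":["rows"]}

```bash
mkdir -p pics; cat > h.py <<'E'
import numpy as np, cv2
from plant import ctrl
from scipy.spatial.transform import Rotation as R
def w(pic,p): 
    E=np.array(pic["extrinsics"]); return np.linalg.inv(E)@np.append(p,1)
def proj(pic,P):
    E=np.array(pic["extrinsics"]); c=E@np.append(P,1); return pic["fx"]*c[0]/c[2]+pic["cx"],pic["fy"]*c[1]/c[2]+pic["cy"]
def onplane(pic,u,v,z):
    Ei=np.linalg.inv(np.array(pic["extrinsics"])); d=Ei[:3,:3]@np.array([(u-pic["cx"])/pic["fx"],(v-pic["cy"])/pic["fy"],1]); o=Ei[:3,3]
    return o+d*(z-o[2])/d[2]
def tri(p1,uv1,p2,uv2):
    A=[]
    for p,(u,v) in((p1,uv1),(p2,uv2)):
        K=np.array([[p["fx"],0,p["cx"]],[0,p["fy"],p["cy"]],[0,0,1]]);M=K@np.array(p["extrinsics"])[:3]
        A+=[u*M[2]-M[0],v*M[2]-M[1]]
    X=np.linalg.svd(np.array(A))[2][-1]; return X[:3]/X[3]
def save(pic,name,crop=None,s=1):
    im=pic["color"][:,:,::-1]
    if crop: a,b,c,d=crop; im=im[b:d,a:c]
    cv2.imwrite("pics/"+name,cv2.resize(im,None,fx=s,fy=s,interpolation=cv2.INTER_CUBIC))
def tomove(P,Rw):
    """tool-axes shift(mm), rotvec(deg) from present measured pose to world TCP P, Rotation Rw"""
    s=ctrl.get_state(); R0=R.from_quat(s["tcp_rot"])
    return np.round((R0.inv()*Rw).as_rotvec(degrees=True),2),np.round(1000*R0.inv().apply(np.array(P)-s["eef_pos"]),1)
E
cat > a.py <<'E'
from h import *
np.set_printoptions(precision=4,suppress=True)
ps={n:ctrl.read_camera(n) for n in("scene","top")}
for n,p in ps.items():
    save(p,n+"1.png",s=1.4)
    print(n,np.linalg.inv(np.array(p["extrinsics"]))[:3,3],p["fx"])
    for t in("template","frosted_end","old_template","crate","board","rack","green_template","jar","hammer","buckle"):
        for d in ctrl.look_for(p,t)[:4]:
            P=w(p,d["position"])[:3]; print(t,round(d["p"],2),P,np.round(proj(p,P)))
print(ctrl.get_state())
E
python3 a.py
```

```text
scene [1.3014 0.4134 1.2189] 484.61737456618306
template 0.9 [0.5345 0.3524 0.0523] [349. 251.]
frosted_end 0.53 [0.5073 0.5502 0.0449] [419. 267.]
frosted_end 0.5 [0.5515 0.3113 0.0512] [333. 252.]
old_template 0.91 [ 0.1657 -0.3046  0.0108] [200. 121.]
old_template 0.76 [0.1694 0.3173 0.0144] [367. 168.]
old_template 0.62 [ 0.523  -0.0142  0.0288] [233. 215.]
old_template 0.49 [ 0.7711 -0.0518  0.0277] [184. 278.]
crate 0.8 [ 0.4926 -0.3134  0.0255] [152. 181.]
crate 0.53 [0.5322 0.3519 0.0502] [349. 251.]
board 0.69 [0.5562 0.0424 0.0236] [246. 230.]
rack 0.87 [0.5249 0.3399 0.0254] [344. 252.]
green_template 0.94 [0.4689 0.32   0.0478] [344. 231.]
jar 0.91 [0.7724 0.1672 0.0853] [256. 295.]
hammer 0.72 [ 0.7735 -0.0505  0.0273] [184. 279.]
top [0.2461 0.1102 1.2787] 418.73270980883626
template 0.64 [0.5326 0.346  0.0548] [193. 193.]
template 0.63 [0.458  0.5465 0.0371] [126. 218.]
template 0.33 [ 0.5088 -0.3125  0.009 ] [408. 207.]
frosted_end 0.58 [0.5455 0.3048 0.0525] [207. 189.]
old_template 0.95 [0.1677 0.3156 0.0081] [201. 318.]
old_template 0.94 [ 0.5252 -0.016   0.0337] [
[... 341 characters left out ...]
201. 215.]
jar 0.97 [0.7534 0.1567 0.0876] [257. 120.]
hammer 0.67 [ 0.7675 -0.0655  0.0279] [328. 125.]
hammer 0.54 [ 0.5081 -0.3121  0.0071] [408. 207.]
buckle 0.45 [ 0.3826 -0.0319  0.0142] [318. 246.]
{'time': 1.1, 'qpos': array([-1.341 ,  0.2863,  1.5767,  0.    ,  1.2786, -0.15  ]), 'dq': array([-0.0007,  0.0011, -0.0012,  0.0013, -0.0018, -0.0008]), 'joint_efforts': array([  0.0009, -40.5969, -29.2943,  -0.0001,   0.0005,   0.    ]), 'eef_pos': array([ 0.2503, -0.6269,  0.2534]), 'tcp_rot': array([0.982 , 0.1887, 0.    , 0.    ]), 'contact_force': array([ 0.3719, -0.3072,  0.099 ]), 'wrist_torque': array([ 0.036 ,  0.0035, -0.031 ]), 'finger_force': 0.0, 'opening': 1.0014611684413408}
```

View pics/scene1.png

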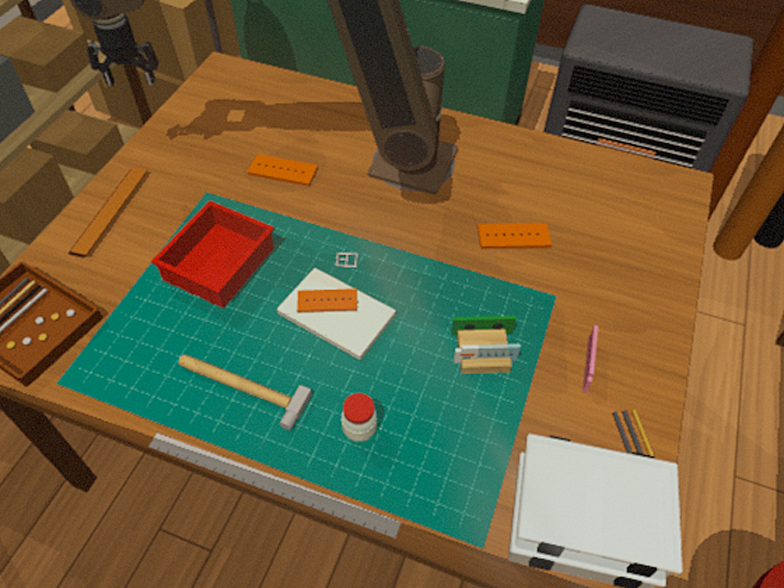

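View pics/top1.png

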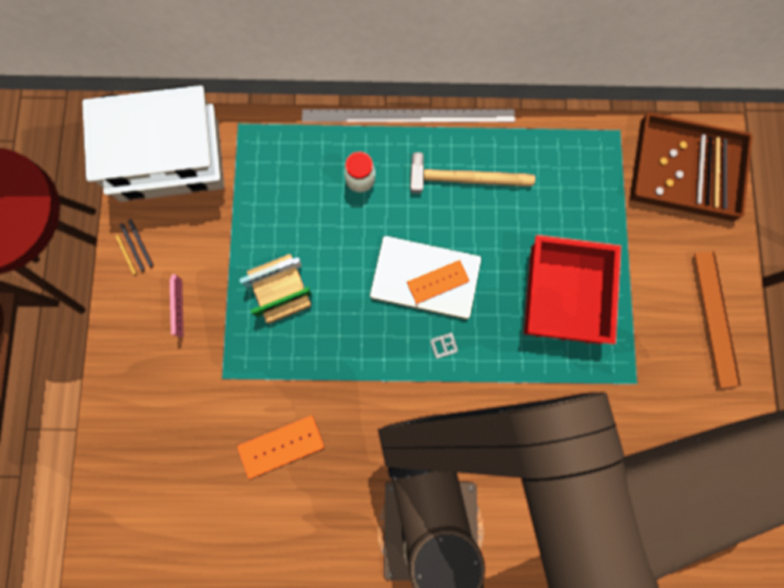

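```bash
cat > b.py <<'E'
from h import *
np.set_printoptions(precision=4,suppress=True)
s=ctrl.read_camera("scene");t=ctrl.read_camera("top")
c=lambda p,a,b,w,h,S:cv2.resize(p["color"][b:b+h,a:a+w,::-1],None,fx=S,fy=S,interpolation=cv2.INTER_CUBIC)
A=np.hstack([c(s,310,220,66,50,6),c(t,165,175,66,50,6)])
B=np.hstack([c(s,205,195,66,50,6),c(t,275,170,66,50,6)])
cv2.imwrite("pics/crop1.png",np.vstack([A,B]))
for n,p,win in(("s",s,(205,200,265,228)),("t",t,(280,180,345,220))):
    a,b,x,y=win; hsv=cv2.cvtColor(p["color"],cv2.COLOR_RGB2HSV)[b:y,a:x]
    m=((hsv[...,0]<22)&(hsv[...,1]>140)).astype(np.uint8)
    v,u=np.nonzero(m); pts=np.stack([u+a,v+b],1)
    W=np.array([onplane(p,*q,0.031)[:2] for q in pts])*1000
    r=cv2.minAreaRect(W.astype(np.float32)); print(n,len(u),pts.mean(0),W.mean(0),r); 
    globals()["m"+n]=pts.mean(0)
print(tri(s,ms,t,mt))
E
python3 b.py
```

```text
s 616 [233.5455 214.086 ] [519.6208 -12.7419] ((519.3594360351562, -13.900741577148438), (57.7702751159668, 127.22313690185547), 23.361522674560547)
t 665 [312.3729 200.9308] [518.662  -13.5036] ((518.7368774414062, -13.955657958984375), (50.75414276123047, 125.72117614746094), 23.736074447631836)
[ 0.5188 -0.0134  0.0296]
```

View pics/crop1.png

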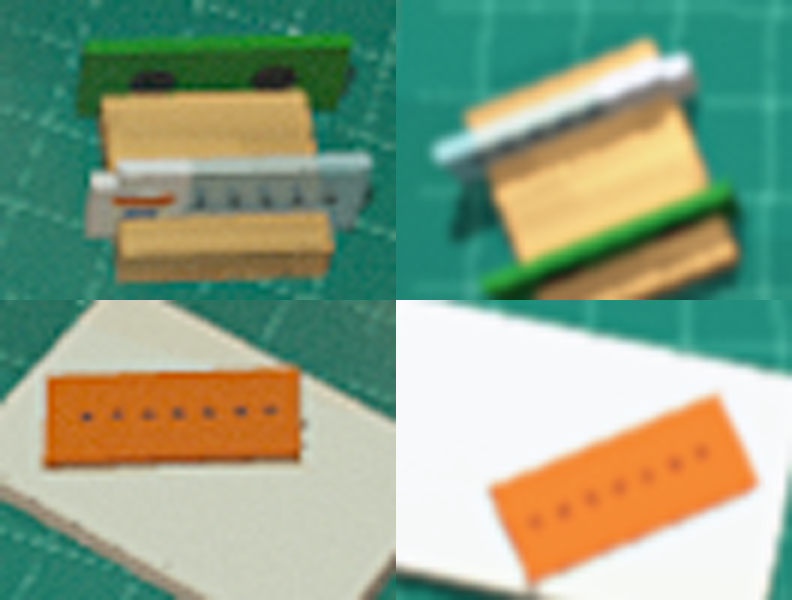

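```bash
cat > c.py <<'E'
from h import *
np.set_printoptions(precision=4,suppress=True)
s=ctrl.read_camera("scene");t=ctrl.read_camera("top")
print("nose",ctrl.nose_length)
a=(371.3,246.3);b=(171.8,200.3)
print(tri(s,a,t,b),onplane(s,*a,.066),onplane(t,*b,.066))
a=(330.3,247);b=(210.5,187.2)
print(tri(s,a,t,b),onplane(s,*a,.066),onplane(t,*b,.066))
# clear template predicted edges: fine fit by searching green plate too
for n,p,win in(("s",s,(315,222,375,242)),("t",t,(175,200,225,228))):
    A,B,x,y=win; rgb=p["color"][B:y,A:x].astype(int)
    hsv=cv2.cvtColor(p["color"],cv2.COLOR_RGB2HSV)[B:y,A:x]
    m=(hsv[...,0]>52)&(hsv[...,0]<68)&(hsv[...,1]>180)
    v,u=np.nonzero(m); W=np.array([onplane(p,i+A,j+B,.066)[:2] for i,j in zip(u,v)])*1000
    print(n,len(u),cv2.minAreaRect(W.astype(np.float32)))
c,yaw=np.array([.519,-.0137]),np.radians(23.5)
Y=np.array([np.cos(yaw),np.sin(yaw),0]);Z=np.array([0,0,-1.]);
Rw=R.from_matrix(np.stack([np.cross(Y,Z),Y,Z],1))
print(tomove([*c,.12],Rw))
E
python3 c.py
```

```text
nose 0.022
[0.5064 0.4069 0.0686] [0.5041 0.4083 0.066 ] [0.5074 0.4057 0.066 ]
[0.5483 0.2976 0.0638] [0.5487 0.3009 0.066 ] [0.5488 0.2932 0.066 ]
s 87 ((480.8624267578125, 328.1612548828125), (38.55531692504883, 125.08202362060547), 21.44251823425293)
t 70 ((464.142822265625, 320.3229064941406), (12.228740692138672, 122.98699188232422), 23.971311569213867)
(array([ -0.  ,  -0.  , -91.74]), array([ 476.9, -469.9,  133.3]))
```

Request:
send_rows(rows="0 0 -91.7 477 -470 133 1;0 0 -91.7 477 -470 133 1;0 0 -91.7 477 -470 133 1;0 0 -91.7 477 -470 133 1;0 0 -91.7 477 -470 133 1;0 0 -91.7 477 -470 133 1;0 0 -91.7 477 -470 133 1;0 0 -91.7 477 -470 133 1")

```text
time: 2.3
eef_pos: [0.4478, -0.176, 0.1561]
tcp_rot: [0.588, 0.809, 0.0, 0.001]
contact_force: [0.7, -0.9, -0.2]
opening: 1.0
finger_force: 0.0
```

```bash
cat > d.py <<'E'
from h import *
import sys
np.set_printoptions(precision=4,suppress=True)
def pose(x,y,z,yaw):
    yaw=np.radians(yaw)
    Y=np.array([np.cos(yaw),np.sin(yaw),0]);Z=np.array([0,0,-1.])
    return tomove([x,y,z],R.from_matrix(np.stack([np.cross(Y,Z),Y,Z],1)))
print(*pose(*map(float,sys.argv[1:5])))
s=ctrl.get_state();print(s["time"],s["eef_pos"],s["contact_force"],s["qpos"],s["opening"])
E
python3 d.py .519 -.0137 .12 23.5
```

```text
[ 0.06  0.07 -5.46] [132.3 117.9  36.1]
2.3 [ 0.4478 -0.176   0.1561] [ 0.6987 -0.8707 -0.2389] [-0.5858 -0.0412  2.1262  0.0001  1.055  -0.9006] 0.9995354283670436
```

Request:
send_rows(rows="0 0 -5.5 132 118 36 1;0 0 -5.5 132 118 36 1;0 0 -5.5 132 118 36 1;0 0 -5.5 132 118 36 1;0 0 -5.5 132 118 36 0.6")

```text
time: 2.92
eef_pos: [0.5194, -0.0161, 0.1201]
tcp_rot: [0.55, 0.835, -0.0, 0.0]
contact_force: [0.3, -0.1, -0.2]
opening: 0.819
finger_force: 0.0
```

```bash
python3 d.py .519 -.0137 .05 23.5; python3 - <<'E'
from h import *
s=ctrl.read_camera("scene");t=ctrl.read_camera("top")
c=lambda p,a,b,w,h,S:cv2.resize(p["color"][b:b+h,a:a+w,::-1],None,fx=S,fy=S,interpolation=cv2.INTER_CUBIC)
cv2.imwrite("pics/g1.png",np.hstack([c(s,180,150,100,100,4),c(t,260,150,100,100,4)]))
E
```

```text
[-0.01  0.02 -0.25] [ 2.4  0.6 70.1]
2.925 [ 0.5194 -0.0161  0.1201] [ 0.2581 -0.1234 -0.1885] [-0.2263  0.0998  2.0569 -0.0005  0.9847 -0.6318] 0.8188609042663394
```

View pics/g1.png

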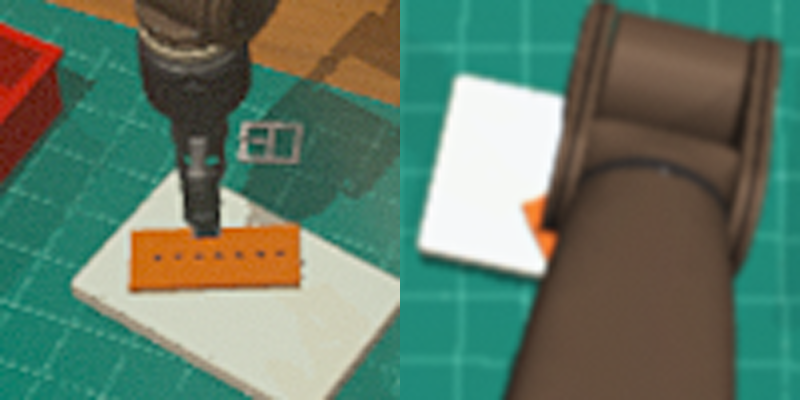

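Request:
send_rows(rows="0 0 0 2 1 40 0.55;0 0 0 2 1 68 0.55;0 0 0 2 1 72 0.55;0 0 0 2 1 73 0.55")

```text
time: 3.52
eef_pos: [0.52, -0.0148, 0.0478]
tcp_rot: [0.551, 0.834, 0.0, 0.001]
contact_force: [-0.3, 1.3, 0.0]
opening: 0.773
finger_force: 0.0
```

Request:
send_rows(rows="0 0 0 0 0 1.5 0.55;0 0 0 0 0 3 0.55")

```text
time: 3.78
eef_pos: [0.5203, -0.0141, 0.045]
tcp_rot: [0.551, 0.835, 0.0, 0.001]
contact_force: [-0.1, -0.7, 0.1]
opening: 0.776
finger_force: 0.0
```

Request:
send_rows(rows="0 0 0 0 0 1 0.55;0 0 0 0 0 2 0.55")

```text
time: 4.03
eef_pos: [0.5196, -0.0138, 0.0421]
tcp_rot: [0.55, 0.835, 0.0, 0.0]
contact_force: [-0.3, 0.2, -0.6]
opening: 0.772
finger_force: 0.0
```

Request:
send_rows(rows="0 0 0 0 0 1 0.55;0 0 0 0 0 2 0.55")

```text
time: 4.28
eef_pos: [0.5195, -0.0138, 0.0398]
tcp_rot: [0.55, 0.835, -0.0, -0.0]
contact_force: [-0.2, 0.1, 0.4]
opening: 0.778
finger_force: 0.0
```

Request:
send_rows(rows="0 0 0 0 0 0 0.4;0 0 0 0 0 0 0.2;0 0 0 0 0 0 0.2", grip_force=30)

```text
time: 4.65
eef_pos: [0.5209, -0.014, 0.0414]
tcp_rot: [0.55, 0.835, 0.001, 0.001]
contact_force: [0.1, 1.8, 5.3]
opening: 0.632
finger_force: 35.7
```

Request:
send_rows(rows="0 0 0 0 0 0 0;0 0 0 0 0 -4 0;0 0 0 0 0 -20 0;0 0 0 0 0 -60 0;0 0 0 0 0 -110 0;0 0 0 0 0 -110 0", grip_force=50)

```text
time: 5.4
eef_pos: [0.5226, -0.0145, 0.1556]
tcp_rot: [0.55, 0.835, 0.002, 0.005]
contact_force: [0.1, 0.4, -0.4]
opening: 0.627
finger_force: 52.8
```

```bash
python3 d.py .505 -.311 .16 90;  python3 - <<'E'
from h import *
s=ctrl.read_camera("scene")
save(s,"l1.png",(100,120,300,260),3)
E
```

```text
[  0.23   0.61 -66.79] [-265.6 -133.    -3.9]
5.4 [ 0.5226 -0.0145  0.1556] [ 0.0808  0.4063 -0.414 ] [-0.2219  0.0506  2.0351  0.      1.0452 -0.627 ] 0.6265008889421383
```

View pics/l1.png

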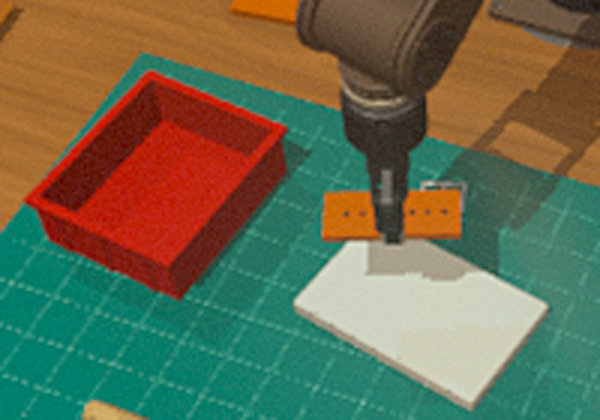

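Request:
send_rows(rows="0 0 -67 -266 -133 -4 0;0 0 -67 -266 -133 -4 0;0 0 -67 -266 -133 -4 0;0 0 -67 -266 -133 -4 0;0 0 -67 -266 -133 -4 0;0 0 -67 -266 -133 -4 0;0 0 -67 -266 -133 -4 0;0 0 -67 -266 -133 -4 0")

```text
time: 6.45
eef_pos: [0.501, -0.3102, 0.1519]
tcp_rot: [-0.001, 1.0, 0.001, -0.001]
contact_force: [0.6, -0.1, -1.0]
opening: 0.623
finger_force: 52.8
```

```bash
python3 d.py .508 -.311 .055 90;  python3 - <<'E'
from h import *
s=ctrl.read_camera("top")
for uv in((537,237),(620,240),(614,342),(527,338)): print(onplane(s,uv[0]/1.4,uv[1]/1.4,.073))
E
```

```text
[ 0.15 -0.16  0.1 ] [-7.3 -1.1 96.9]
6.45 [ 0.501  -0.3102  0.1519] [ 0.597  -0.0809 -1.0287] [-0.7265  0.205   1.8703  0.      1.0701 -2.299 ] 0.6226994662934134
[ 0.60928871 -0.22356763  0.073     ]
[ 0.6051262  -0.40188839  0.073     ]
[ 0.38539844 -0.3754696   0.073     ]
[ 0.39161673 -0.1947033   0.073     ]
```

Request:
send_rows(rows="0 0 7 0 8 50 0;0 0 7 0 8 100 0;0 0 7 0 8 106 0;0 0 7 0 8 106 0;0 0 7 0 8 106 0.7;0 0 7 0 8 106 0.7;0 0 7 0 8 106 0.7")

```text
time: 7.38
eef_pos: [0.5027, -0.3033, 0.0494]
tcp_rot: [0.059, 0.998, -0.001, 0.001]
contact_force: [-0.1, 0.4, 0.5]
opening: 0.858
finger_force: 0.0
```

Request:
send_rows(rows="0 0 0 0 0 0 0.8;0 0 0 0 0 -60 0.8;0 0 0 0 0 -120 0.5;0 0 0 0 0 -140 0")

```text
time: 7.88
eef_pos: [0.5038, -0.3042, 0.1932]
tcp_rot: [0.059, 0.998, -0.003, 0.003]
contact_force: [-0.0, 0.7, 0.3]
opening: 0.551
finger_force: 0.0
```

```bash
python3 d.py .515 .378 .16 22;  python3 - <<'E'
from h import *
s=ctrl.read_camera("scene");t=ctrl.read_camera("top")
c=lambda p,a,b,w,h,S:cv2.resize(p["color"][b:b+h,a:a+w,::-1],None,fx=S,fy=S,interpolation=cv2.INTER_CUBIC)
cv2.imwrite("pics/d1.png",np.hstack([np.vstack([c(s,90,120,120,100,3),c(s,310,220,60,50,6)]),np.vstack([c(t,355,150,120,100,3),c(t,165,175,60,50,6)])]))
E
```

```text
[-0.03  0.51 61.21] [ 69.8 678.9  29.5]
7.875 [ 0.5038 -0.3042  0.1932] [-0.0026  0.748   0.2695] [-0.7155  0.1502  1.8514  0.      1.1315 -2.1677] 0.5506124456568025
```

View pics/d1.png

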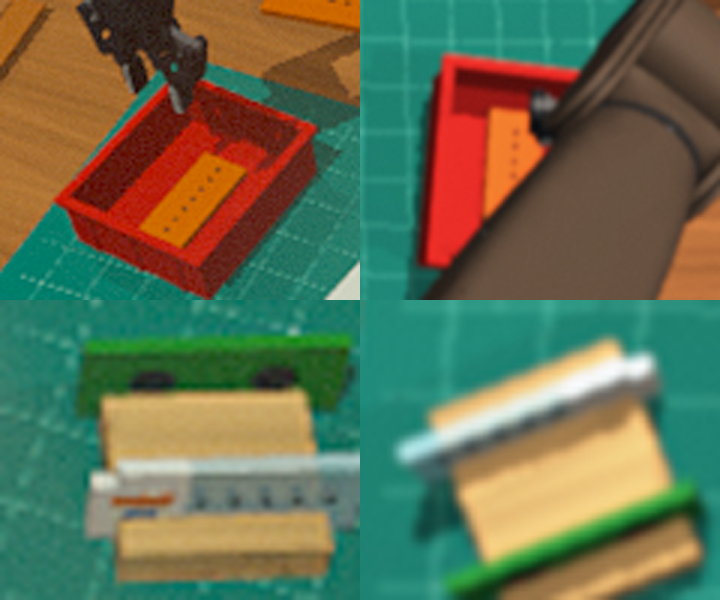

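```bash
python3 - <<'E'
from h import *
s=ctrl.read_camera("scene");t=ctrl.read_camera("top")
C=np.array([.529,.346]);yaw=np.radians(22)
n=np.array([np.cos(yaw),np.sin(yaw)]);x=np.array([np.sin(yaw),-np.cos(yaw)])
out=[]
for p,(a,b) in((s,(310,220)),(t,(165,170))):
    S=6;im=cv2.resize(p["color"][b:b+55,a:a+66,::-1],None,fx=S,fy=S,interpolation=cv2.INTER_CUBIC)
    im0=im.copy()
    P=[(-.065,-.004),(.054,-.004),(.054,.004),(-.065,.004)]
    q=np.array([proj(p,[*(C+u*x+v*n),.066]) for u,v in P]); q=((q-[a,b]+.5)*S).astype(int)
    cv2.polylines(im,[q],True,(0,0,255),1)
    out.append(np.vstack([im0[:300],im[:300]]))
cv2.imwrite("pics/o1.png",np.hstack(out))
E
```

```text
(no output)
```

View pics/o1.png

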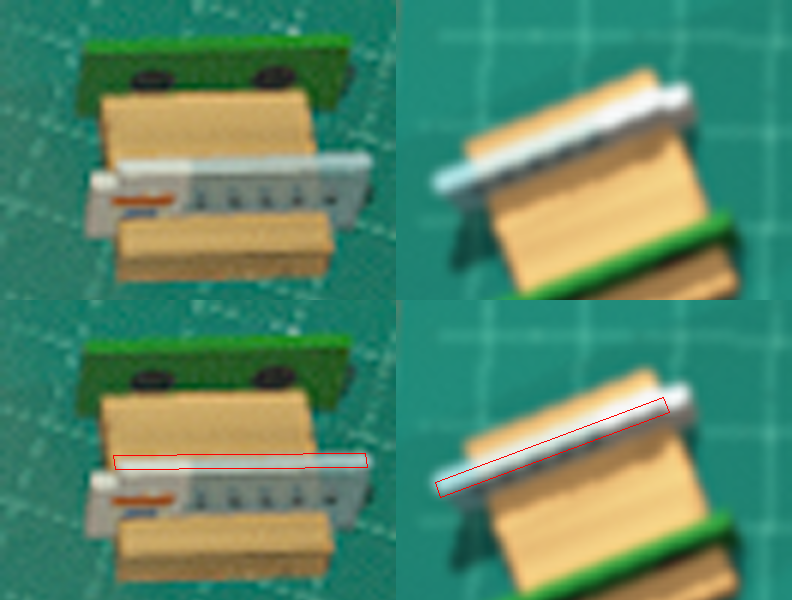

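Request:
send_rows(rows="0 0 61 71 676 30 0;0 0 61 71 676 30 0;0 0 61 71 676 30 0;0 0 61 71 676 30 0;0 0 61 71 676 30 0;0 0 61 71 676 30 0;0 0 61 71 676 30 0;0 0 61 71 676 30 0")

```text
time: 9.07
eef_pos: [0.5074, 0.1719, 0.1637]
tcp_rot: [0.558, 0.83, -0.002, -0.002]
contact_force: [0.2, -0.5, -0.4]
opening: 0.496
finger_force: 0.0
```

```bash
python3 d.py .519 .375 .14 22
```

```text
[-0.31 -0.07  0.18] [183.6  87.6  23.5]
9.075 [0.5074 0.1719 0.1637] [ 0.2364 -0.4802 -0.3737] [ 0.1373  0.0766  1.991  -0.0001  1.0795 -0.2497] 0.49629429532875574
```

Request:
send_rows(rows="0 0 0 182 87 22 0;0 0 0 182 87 22 0;0 0 0 182 87 22 0;0 0 0 182 87 22 0;0 0 0 182 87 22 0;0 0 0 182 87 22 0")

```text
time: 9.82
eef_pos: [0.5208, 0.37, 0.1439]
tcp_rot: [0.558, 0.83, -0.001, -0.0]
contact_force: [-0.5, -0.5, -0.6]
opening: 0.497
finger_force: 0.0
```

```bash
python3 d.py .519 .375 .059 22;python3 - <<'E'
from h import *
s=ctrl.read_camera("scene");t=ctrl.read_camera("top")
c=lambda p,a,b,w,h,S:cv2.resize(p["color"][b:b+h,a:a+w,::-1],None,fx=S,fy=S,interpolation=cv2.INTER_CUBIC)
cv2.imwrite("pics/p1.png",np.hstack([c(s,310,190,80,90,5),c(t,150,155,80,90,4.999)]))
E
```

```text
[-0.14  0.04  0.13] [ 5.4  0.4 84.9]
9.825 [0.5208 0.37   0.1439] [-0.4614 -0.5194 -0.5635] [ 0.4593  0.3157  1.7504 -0.0005  1.078   0.0733] 0.4965347653626264
```

View pics/p1.png

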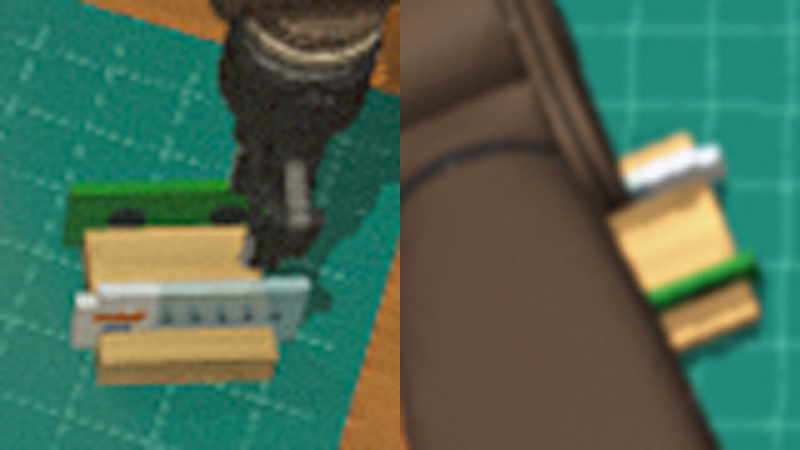

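Request:
send_rows(rows="0 0 0 5 0 40 0;0 0 0 5 0 62 0;0 0 0 5 0 68 0", grip_force=20)

```text
time: 10.3
eef_pos: [0.5183, 0.3749, 0.075]
tcp_rot: [0.558, 0.83, -0.002, -0.001]
contact_force: [-0.0, 1.2, 0.0]
opening: 0.502
finger_force: 0.0
```

Request:
send_rows(rows="0 0 0 0 0 8 0;0 0 0 0 0 13 0;0 0 0 0 0 13 0")

```text
time: 10.68
eef_pos: [0.5194, 0.3764, 0.0643]
tcp_rot: [0.558, 0.83, 0.0, 0.0]
contact_force: [0.0, -0.5, -0.0]
opening: 0.501
finger_force: 0.0
```

Request:
send_rows(rows="0 0 0 0 0 0 -0.4;0 0 0 0 0 0 -0.6;0 0 0 0 0 0 -0.7")

```text
time: 11.05
eef_pos: [0.5194, 0.3765, 0.0644]
tcp_rot: [0.558, 0.83, 0.0, 0.0]
contact_force: [-0.2, 0.0, -0.6]
opening: 0.149
finger_force: 0.0
```

Request:
send_rows(rows="0 0 0 0 0 3 -0.75;0 0 0 0 0 3 -0.85;0 0 0 0 0 3 -0.95;0 0 0 0 0 3 -1;0 0 0 0 0 3 -1")

```text
time: 11.68
eef_pos: [0.5194, 0.3763, 0.061]
tcp_rot: [0.558, 0.83, 0.0, 0.0]
contact_force: [1.0, -0.4, -2.2]
opening: 0.092
finger_force: 19.5
```

Request:
send_rows(rows="0 0 0 0 0 3 -1;0 0 0 0 0 0 -1;0 0 0 0 0 -8 -1;0 0 0 0 0 -25 -1;0 0 0 0 0 -60 -1;0 0 0 0 0 -110 -1;0 0 0 0 0 -160 -1;0 0 0 0 0 -200 -1", grip_force=45)

```text
time: 12.68
eef_pos: [0.5188, 0.3763, 0.2647]
tcp_rot: [0.558, 0.83, 0.0, 0.0]
contact_force: [1.5, -0.3, -0.8]
opening: 0.084
finger_force: 49.7
```

```bash
cat > f.py <<'E'
from h import *
np.set_printoptions(precision=4,suppress=True)
# tilt: normal (tool y) rises by phi, tool z swings outward
def goal(C,yaw,phi):
    a,f=np.radians(yaw),np.radians(phi)
    h=np.array([np.cos(a),np.sin(a),0]);k=np.array([0,0,1.])
    Y=np.cos(f)*h+np.sin(f)*k; Z=np.sin(f)*h-np.cos(f)*k; X=np.cross(Y,Z)
    # template axis x_t=(sin a,-cos a); tool X?
    xt=np.array([np.sin(a),-np.cos(a),0]); 
    # grasp: centre = TCP + .030*xt + .0055*Z... (TCP z .061, plate centre z .0385 -> .0225 along Z)
    return np.array(C)-.030*xt-.0225*Z, R.from_matrix(np.stack([X,Y,Z],1))
for yaw,phi in((22,0),(0,30),(0,65)): print(yaw,phi,goal([.54,.03,.27],yaw,phi)[0],*tomove(*goal([.54,.03,.27],yaw,phi)))
s=ctrl.get_state();print(s["qpos"],s["eef_pos"])
E
python3 f.py; python3 - <<'E'
from h import *
t=ctrl.read_camera("top")
c=[onplane(t,u/1.4,v/1.4,.023) for u,v in((384,238),(481,256),(469,317),(372,299))];print(c,np.mean(c,0))
E
```

```text
22 0 [0.5288 0.0578 0.2925] [ 0.04 -0.02  0.17] [-298.6 -110.9  -28. ]
0 30 [0.5288 0.06   0.2895] [-29.58  -5.83  21.65] [-296.6 -110.1  -25. ]
0 65 [0.5196 0.06   0.2795] [-64.11 -12.59  19.71] [-293.2 -118.6  -15. ]
[0.4692 0.2036 1.6548 0.0004 1.2824 0.0822] [0.5188 0.3763 0.2647]
[array([0.61723934, 0.10383004, 0.023     ]), array([ 0.5789233 , -0.11136977,  0.023     ]), array([ 0.44198376, -0.08261363,  0.023     ]), array([0.47906093, 0.12843979, 0.023     ])] [0.52930183 0.00957161 0.023     ]
```

```bash
sed -i 's/^for yaw.*/for yaw,phi in((0,30),(0,60)): print(yaw,phi,*tomove(*goal([.53,.01,.33],yaw,phi)))/' f.py; python3 f.py
```

```text
0 30 [-29.02  -5.99  21.61] [-311.6 -128.6  -79.7]
0 60 [-58.62 -11.77  19.99] [-308.5 -136.3  -71.6]
[0.4694 0.1991 1.6475 0.0003 1.284  0.0822] [0.521  0.3775 0.2715]
```

Request:
send_rows(rows="0 0 0 -30 -20 -60 -1;-6 -1 4 -80 -40 -80 -1;-12 -2 8 -140 -60 -80 -1;-18 -4 12 -200 -85 -80 -1;-24 -5 17 -260 -110 -80 -1;-29 -6 21.6 -310 -128 -80 -1;-29 -6 21.6 -312 -129 -80 -1;-29 -6 21.6 -312 -129 -80 -1")

```text
time: 13.72
eef_pos: [0.5173, 0.0387, 0.3413]
tcp_rot: [0.684, 0.684, 0.178, 0.181]
contact_force: [-0.3, 0.8, -0.8]
opening: 0.083
finger_force: 49.7
```

```bash
python3 f.py
```

```text
0 30 [-0.61  0.24  0.12] [ 1.3  5.3 -6.4]
0 60 [-30.61   0.2    0.18] [ 1.3 -5.9 -3.2]
[-0.1527 -0.3865  2.1167  0.0897  0.9048 -0.1908] [0.5173 0.0387 0.3413]
```

Request:
send_rows(rows="-8 0 0 1 -2 -3 -1;-16 0 0 1 -4 -3 -1;-24 0 0 1 -6 -3 -1;-30 0 0 1 -6 -3 -1;-30 0 0 1 -6 -3 -1;-30 0 0 1 -6 -3 -1")

```text
time: 14.48
eef_pos: [0.5115, 0.0408, 0.3418]
tcp_rot: [0.612, 0.616, 0.349, 0.352]
contact_force: [0.1, -0.0, -0.8]
opening: 0.087
finger_force: 49.8
```

```bash
python3 f.py; python3 - <<'E'
from h import *
s=ctrl.read_camera("scene");t=ctrl.read_camera("top")
c=lambda p,a,b,w,h,S:cv2.resize(p["color"][b:b+h,a:a+w,::-1],None,fx=S,fy=S,interpolation=cv2.INTER_CUBIC)
cv2.imwrite("pics/e1.png",np.hstack([c(s,150,70,160,200,2.5),c(t,230,100,160,200,2.5)]))
S=ctrl.get_state();print(R.from_quat(S["tcp_rot"]).as_matrix()[:,1],S["dq"])
E
```

```text
0 30 [29.41  0.11  0.34] [-0.8 10.3  2.3]
0 60 [-0.59  0.01  0.35] [-0.7 -1.  -0.6]
[-0.1939 -0.6038  2.399   0.4932  0.3573 -0.5722] [0.5115 0.0408 0.3418]
[0.50810334 0.0059009  0.8612759 ] [-0.00715946 -0.00149834  0.00504283  0.00805624 -0.00529131 -0.00949872]
```

View pics/e1.png

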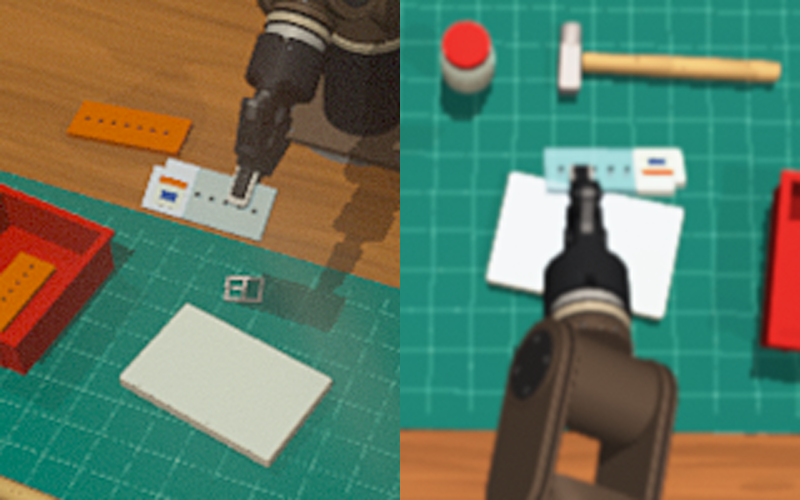

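Request:
send_rows(rows="0 0 0 0 0 0 -1;0 0 0 0 0 0 -1;0 0 0 0 0 0 -1;0 0 0 0 0 0 -1")

```text
time: 15.08
eef_pos: [0.511, 0.0396, 0.3407]
tcp_rot: [0.613, 0.615, 0.349, 0.352]
contact_force: [-0.4, 0.2, -0.5]
opening: 0.084
finger_force: 49.8
```

```bash
python3 - <<'E'
from h import *
t=ctrl.read_camera("top");s=ctrl.read_camera("scene")
a=(316,168.4);b=(150+209/2.5,70+200/2.5)
print(onplane(t,*a,.33),tri(t,a,s,b)); S=ctrl.get_state();print(S["eef_pos"],S["opening"],S["dq"])
E
```

```text
[0.53178008 0.00719583 0.33      ] [0.5310605  0.00960825 0.32967944]
[0.51102125 0.03964491 0.34069521] 0.0821596833854342 [ 1.52922804e-03 -3.15557005e-05  3.95161220e-04  4.83050534e-04
 -1.49508381e-03  1.21799981e-04]
```

The template's centre is within 2 mm of the board's middle, about 30 cm above it, and holding still.

```bash
python3 -c "
from plant import ctrl
print(ctrl.sign_off())"
```

```text
the job is handed in; nothing more can be done
None
```

The job is handed in at about 15 s: the amber template lies in the red crate, and the clear one is held still by its clear end about 30 cm above the middle of the white board, label face up at about 30° from flat.

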